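# Scan the barcode of the yellow-lidded ingredient bin

## Task

Take the cordless barcode scanner out of its holder by the handle, aim its window squarely at the middle of the barcode label on the yellow-lidded bin from about 8 cm away, with its reading line running along the row of bars, and hold it steady there for at least one full second; do not scan the other bins. Then lower the scanner, without dropping it, nose down fully home in its holder and let go. Leave the bins, the bowl and the squeeze bottle where they stand.

Things in the scene. Friction and masses are not known exactly. Their poses are not given: they have to be found in the camera images.
- scanner: Grey cordless pistol barcode scanner, 0.2 kg, docked nose down. Origin: centre of its window. z runs from the window back through the head (up when docked): it reads along -z, its reading line lies along y, its handle runs out along -x. Head 96 long (z), nose 46 (x) x 62 (y). Handle 32 wide (y), z 54 to 90, x -21 to -121; trigger under it at x -27 to -41, z 45 to 57.
- scanner_grip (a point): Middle of the scanner's handle, where it is gripped across its 32 width: at x = -65, y = 0, z = 72 in the scanner's frame; axes as the scanner's. Docked it stands about 84 above the table with free space beside, below and over it.
- scanner_window (a point): Centre of the scanner's window (the same point as the scanner's origin, same axes).
- scan_spot (a point): Centre of the reading field: the point 80 straight in front of the window (x = 0, y = 0, z = -80 in the scanner's frame). It should fall on the middle of the label.
- holder: Black scanner holder fixed to the table: 100 x 100 base with an open cup 50 high, lip flared. Origin under its centre, z up. The cup is centred, 56 (x) x 72 (y) inside, so the nose has 5 play all round; its floor is 12 above the table. The docked scanner's axes are parallel to the holder's, handle along holder -x.
- label_yellow: White barcode label, 62 x 108, on the sloping lid of the yellow-lidded bin. Origin at the centre of its face; z points squarely out of the label (up and towards the robot, 40 degrees from vertical), x points up the slope, y runs level along the 84 long row of bars.
- label_blue: White barcode label, 62 x 108, on the sloping lid of the blue-lidded bin. Origin at the centre of its face; z points squarely out of the label (up and towards the robot, 40 degrees from vertical), x points up the slope, y runs level along the 84 long row of bars.
- label_green: White barcode label, 62 x 108, on the sloping lid of the green-lidded bin. Origin at the centre of its face; z points squarely out of the label (up and towards the robot, 40 degrees from vertical), x points up the slope, y runs level along the 84 long row of bars.
- bin_yellow: Loose white ingredient bin with a yellow lid, about 3 kg, 250 deep (x) x 140 wide (y) x 196 high; origin under the centre of its base. The front wall (bin -x, towards the robot) is 70 high; from it the lid slopes up and back at 40 degrees to full height. The bins swap places.
- bin_blue: Loose white ingredient bin with a blue lid, about 3 kg, 250 deep (x) x 140 wide (y) x 196 high; origin under the centre of its base. The front wall (bin -x, towards the robot) is 70 high; from it the lid slopes up and back at 40 degrees to full height. The bins swap places.
- bin_green: Loose white ingredient bin with a green lid, about 3 kg, 250 deep (x) x 140 wide (y) x 196 high; origin under the centre of its base. The front wall (bin -x, towards the robot) is 70 high; from it the lid slopes up and back at 40 degrees to full height. The bins swap places.
- bowl: Loose stainless bowl, 130 across the rim, 60 high; origin under its centre. Bystander. It and the holder may swap sides.
- squeeze_bottle: Loose yellow squeeze bottle with a red cone nozzle, 54 across, 180 high; origin under its centre, z up. Bystander.

How it is judged:
By the outcome, as a careful person would: the job done as asked, in the order asked, and still so for the second after the job is handed in, with the robot touching nothing.
It also fails if it takes over 51 s, if anything falls off the work surface, if the arm or the gripper's body presses on something with over 40 N, if the wrist force passes 120 N, or if a joint passes its speed limit or range.

## Robot

A 7-joint arm with a two-finger parallel gripper is mounted at the origin on the work surface. World frame = base frame: x ahead of the robot, y to its left, z up, the work surface at z = 0. Lengths are in m, angles in rad, forces in N, time in s.
With the tool pointing down it reaches from about 0.4 to 0.875 m from the base axis. Payload 6.5 kg.
Tool frame: the origin (TCP) lies midway between the tips of the shut fingers; the grasp point (between the pads) lies manip.tcp_to_grasp behind it (manip.tcp_to_grasp is the distance from the TCP to the grasp point, in m); z points along the fingers, y is the direction in which the jaws open and shut (so a half turn about z gives the same grasp; the last joint's range is limited). The gripper opens to 88 mm and grips with 3 to 60 N. Pads are 18 mm wide; open, the fingers measure 123 mm over their backs; the gripper's body (75 mm by 187 mm) begins 45 mm behind the grasp point.
Start: joints at [1.165, 0.536, -0.004, 1.538, 0.003, 1.067, -0.071], TCP at [0.217, -0.613, 0.239] pointing down, gripper open.
Joint ranges: [-2.7, 2.7], [-0.37, 2.16], [-1.27, 1.26], [0.24, 2.4], [-1.31, 4.45], [0.19, 1.91], [-2.76, 2.76]. Speed limits (rad/s): [2.39, 2.39, 3.14, 3.14, 3.14, 3.14, 3.14].

## Interface

Orientations are given as a unit quaternion [x, y, z, w].
In Python, from plant import manip gives the robot as it stands. The module is installed in compiled form; this text tells all that it offers.
- The arm moves only by the tool move_arm, never from a script. Its argument "targets" is a list of rows, each a list of 7 numbers: the turn, a rotation vector about the tool's x, y, z in rad, then the shift along the tool's x, y, z in m, then the gripper command: -1 is shut, 1 is fully open, values between are in proportion. A call has 1 to 20 rows; each row is the pose to reach, as a shift and turn from the pose commanded when the call began, along the tool's axes at that moment; what a row does not reach only later rows make up. A row lasts 1/8 s, in which the tool goes at most 62.5 mm and 10.7 degrees, less where a joint would pass 70% of its speed; a pose out of reach is approached as far as the arm can. A call with a gripper value outside its range is refused whole. The fingers move at their own pace and stop on an object; "newtons" is the grip in N (left out, the last holds). Time passes only in rows, so rows that repeat a pose let the fingers close. It gives the time, the measured TCP pose, the force and the opening at its end, in the units of the state.
- manip.state(): the state, without advancing time (a new reading comes with each control period).
- manip.capture(name): name is "scene" or "side" or "wrist"; returns a dict with "pixels" (480x640x3 uint8, red, green, blue), "depth" (480x640 float32, m along the optical axis (not along the pixel's ray), 0 where there is no reading), "intrinsics" (3x3 intrinsics, pixels), "pose" (4x4, takes a point from camera to world coordinates). Camera axes: x right, y down, z forward; pixel columns grow to the right and rows downward; lengths in m; the calibration is good to about 2 mm. A picture is of the moment at which its call begins.
- manip.close_job(): hands the job in, once; it reports no verdict.
The state is a dict: "time_s": time; "joint_pos": joint angles; "joint_velocities": joint speeds; "joint_efforts": joint torques, N m; "tool_pos": TCP position; "tcp_rot": TCP orientation; "force": force on the tool from outside, world axes, zero at the start; "moment": the same for the moment, N m; "finger_gap": opening from 0.0 (shut) to 1.0 (fully open).
Only numpy, scipy, OpenCV 4.12 (cv2) and the standard library are available. Lean on these libraries where they do the work, as an engineer would, in place of code of your own. Each camera call takes 0.05 s, during which the arm holds its last target. There are 200 camera calls.

## Working session

There is one attempt and no reset: what is moved stays moved. The work goes in short steps, Python scripts to look and compute and a tool call to move; the robot and the scene stay as the last step left them, time stands still between calls to the robot, and variables do not carry over. Pictures are saved under pics/ and viewed, about 8 in all and at most 12, crops included, and the job is handed in when it is done.

Besides the shell and the picture viewer there is one more tool, called as name([rows], argument=value, ...), one row to a line, values as JSON. move_arm: Moves the arm, as the interface text tells. Its arguments: {"type":"object","properties":{"targets":{"type":"array","items":{"type":"array","items":{"type":"number"}}},"newtons":{"type":"number"}},"required":["targets"]}

```bash
mkdir -p pics
python3 - <<'E'
from plant import manip
import cv2,numpy as np
print(manip.state(), manip.tcp_to_grasp)
for n in("scene","side"):
    c=manip.capture(n); np.savez(n+'.npz',**c)
    cv2.imwrite(f'pics/{n}0.png',c['pixels'][:,:,::-1]); print(n,c['intrinsics'],c['pose'].round(3))
E
```

```text
{'time_s': 0.0, 'joint_pos': array([ 1.16483804,  0.53718064, -0.00444882,  1.53886366,  0.0026158 ,
        1.06728641, -0.07120136]), 'joint_velocities': array([ 0.00115271,  0.00162148, -0.00064661, -0.00060988, -0.00110448,
       -0.00088468, -0.00059521]), 'joint_efforts': array([ 1.60576583e-04, -5.70968843e+01,  9.90749560e-01, -2.51597214e+01,
       -5.63581847e-02,  1.78252015e-02,  1.29832733e-04]), 'tool_pos': array([ 0.21639992, -0.6122705 ,  0.23783329]), 'tcp_rot': array([ 9.85597485e-01,  1.69106023e-01, -2.12870827e-04, -8.39595840e-04]), 'force': array([-0.45885994, -1.03980761,  1.1402093 ]), 'moment': array([-0.0133848 , -0.00531707,  0.00344415]), 'finger_gap': 0.9992297246874912} 0.0187
scene [[519.42193493   0.         309.68528921]
 [  0.         519.42193493 240.43959407]
 [  0.           0.           1.        ]] [[-0.067  0.948 -0.312  0.924]
 [ 0.998  0.062 -0.026 -0.086]
 [-0.005 -0.313 -0.95   1.069]
 [ 0.     0.     0.     1.   ]]
side [[462.38619064   0.         319.72007549]
 [  0.         462.38619064 241.97496336]
 [  0.           0.           1.        ]] [[ 0.836  0.527 -0.153  0.735]
 [ 0.549 -0.801  0.241 -0.316]
 [ 0.004 -0.286 -0.958  0.895]
 [ 0.     0.     0.     1.   ]]
```

View pics/scene0.png

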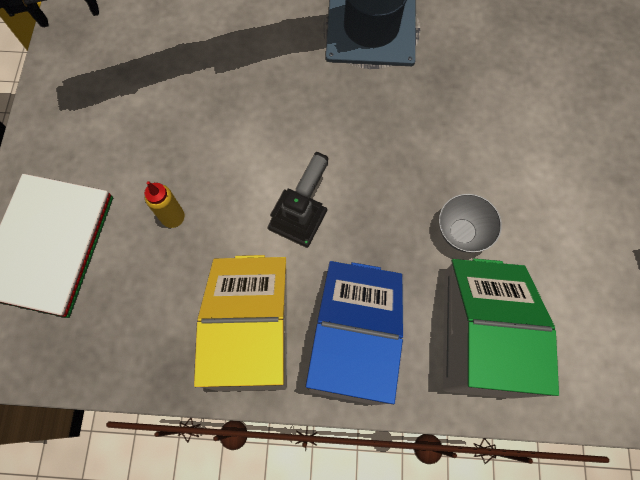

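View pics/side0.png

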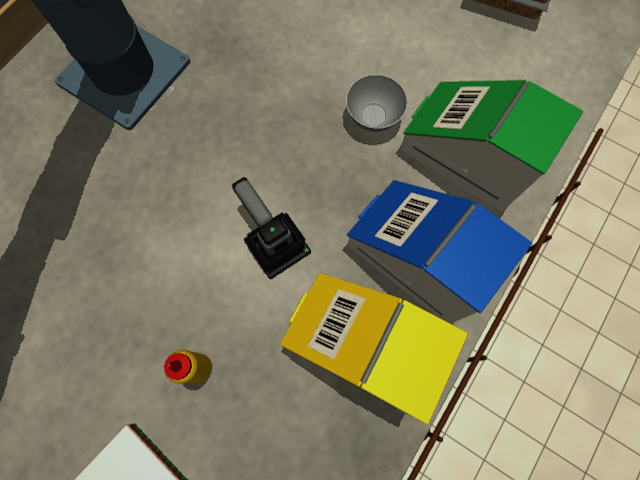

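Scene view: the yellow label is at about (244,286), the docked scanner has its head at (297,205) and handle end at (320,157), the bottle is at (165,205) and the bowl at (470,222). In the side view the yellow label is at (337,323), and the scanner runs from (240,183) to (273,235).

```bash
cat > h.py <<'E'
import numpy as np,cv2
def cloud(c):
    K=c['intrinsics'];d=c['depth'];v,u=np.mgrid[:480,:640]
    P=np.stack([(u-K[0,2])/K[0,0]*d,(v-K[1,2])/K[1,1]*d,d],-1)
    T=c['pose'];W=P@T[:3,:3].T+T[:3,3];W[d<=0]=np.nan;return W
def box(m,lo,hi):
    return m&0
def label(c,roi):
    W=cloud(c);u0,v0,u1,v1=roi
    hsv=cv2.cvtColor(c['pixels'],cv2.COLOR_RGB2HSV)
    m=np.zeros((480,640),np.uint8);m[v0:v1,u0:u1]=((hsv[v0:v1,u0:u1,1]<80)*255)
    m=cv2.morphologyEx(m,cv2.MORPH_CLOSE,np.ones((5,5)))
    n,l,s,ce=cv2.connectedComponentsWithStats(m);k=1+np.argmax(s[1:,4])
    mm=l==k;P=W[mm];P=P[~np.isnan(P[:,0])]
    # plane
    p0=np.median(P,0);
    for _ in range(3):
        Q=P-p0;U,S,V=np.linalg.svd(Q,full_matrices=False);r=Q@V[2];P=P[abs(r)<max(.004,2*r.std())];p0=P.mean(0)
    n_=V[2]*np.sign(V[2][2])
    y=np.cross([0,0,1],n_);  # level
    y/=np.linalg.norm(y);x=np.cross(y,n_)
    # corner-based centre: min area rect in plane
    q=np.stack([(P-p0)@x,(P-p0)@y],1).astype(np.float32)*1000
    R=cv2.minAreaRect(q)
    cen=p0+x*R[0][0]/1000+y*R[0][1]/1000
    return cen,n_,R,s[k]
E
python3 - <<'E'
from h import *
rois={'scene':(205,262,285,305),'side':(300,285,372,362)}
for n in rois:
    c=dict(np.load(n+'.npz'));W=cloud(c)
    cen,nn,R,s=label(c,rois[n]);print(n,'label',cen.round(4),nn.round(3),'tilt',np.degrees(np.arccos(nn[2])),'yaw',np.degrees(np.arctan2(-nn[1],-nn[0])),R,s)
    roi=np.zeros((480,640),bool)
    if n=='scene': roi[140:255,255:340]=1
    else: roi[170:285,225:320]=1
    for nm,lo,hi in(('base',.004,.03),('handle',.094,.104),('head',.1045,.115)):
        m=roi&(W[...,2]>lo)&(W[...,2]<hi); P=W[m]
        print(nm,len(P),cv2.minAreaRect((P[:,:2]*1000).astype(np.float32)),np.median(P[:,2]), P.mean(0).round(4))
    P=W[roi]; print(np.histogram(P[:,2],bins=np.arange(-.01,.13,.01))[0])
    # other objects
E
```

```text
scene label [ 0.7097 -0.2251  0.1352] [-0.641 -0.057  0.765] tilt 40.0549587375431 yaw 5.059747494837495 ((0.9270553588867188, 0.33441925048828125), (107.25696563720703, 64.95616912841797), 89.56764221191406) [ 214  274   61   22 1168]
base 716 ((468.7406921386719, -146.33546447753906), (275.05584716796875, 179.00914001464844), 3.206165075302124) 0.010573007592748707 [ 0.5495 -0.1449  0.0122]
handle 745 ((476.664794921875, -127.96343231201172), (48.106842041015625, 139.3862762451172), 69.61563873291016) 0.09962626312692757 [ 0.4708 -0.1223  0.0995]
head 257 ((485.58489990234375, -122.06352233886719), (45.54539489746094, 125.88516998291016), 59.02267074584961) 0.106464542169742 [ 0.524  -0.145   0.1067]
[5378 1751  320   94  126  535  109   51   87  197  479  609    4    0]
side label [ 0.7102 -0.2251  0.1374] [-0.639 -0.056  0.767] tilt 39.9146078507092 yaw 5.006129632446842 ((1.383005142211914, -1.0912055969238281), (106.22587585449219, 63.49257278442383), 89.79792785644531) [ 308  290   57   69 1885]
base 893 ((491.56341552734375, -113.80654907226562), (192.20086669921875, 245.98777770996094), 35.29819107055664) 0.012236976348200423 [ 0.5399 -0.1538  0.0122]
handle 835 ((476.9478759765625, -125.63673400878906), (48.01125717163086, 140.11741638183594), 68.20160675048828) 0.10138313481967254 [ 0.4648 -0.121   0.1009]
head 467 ((479.1743469238281, -126.26664733886719), (46.46598815917969, 135.754638671875), 67.45330810546875) 0.10803548726036605 [ 0.5211 -0.1439  0.1078]
[2445 5027  598   67  164  500  308   47   95  174  326 1087   41    0]
```

```bash
python3 - <<'E'
from h import *
for n,r in(('scene',(140,255,255,340)),('side',(170,285,225,320))):
    c=dict(np.load(n+'.npz'));W=cloud(c)
    roi=np.zeros((480,640),bool);roi[r[0]:r[1],r[2]:r[3]]=1
    m=roi&(W[...,2]>.085)&(W[...,2]<.115); l=cv2.connectedComponentsWithStats(m.astype(np.uint8))
    m=l[1]==1+np.argmax(l[2][1:,4]);P=W[m][:,:2]
    a=np.radians(-22)
    for it in range(6):
        d=np.array([np.cos(a),np.sin(a)]);e=np.array([-d[1],d[0]])
        t=P@d;s=P@e;t0=np.percentile(t,.5)
        bins=np.arange(t0+.008,t0+.088,.004);C=[];wd=[]
        for b in bins:
            k=(t>=b)&(t<b+.004)
            if k.sum()>5: C.append((b+.002,(np.max(s[k])+np.min(s[k]))/2));wd.append(np.ptp(s[k]))
        C=np.array(C);f=np.polyfit(C[:,0],C[:,1],1);a+=np.arctan(f[0])
    print(n,'yaw',np.degrees(a),'tail t',t0,'head t',t.max(),'lat',f[1]+f[0]*C[:,0].mean(),'w',np.median(wd),'res',np.std(C[:,1]-np.polyval(f,C[:,0])))
    lat=np.mean(C[:,1]);print('grip est from tail',(t0+.056)*d+lat*e,' from head(noseend .023?)',(t.max()-.023-.065)*d+lat*e,np.ptp(t))
    # base outline: holder black pixels on plane z=0.012 edges
    g=roi&(c['pixels'].max(-1)<45); 
    cs=max(cv2.findContours(g.astype(np.uint8),0,2)[0],key=cv2.contourArea)
    print('blackrect',cv2.minAreaRect(cs))
    m=roi&(W[...,2]>.045)&(W[...,2]<.065)
    Q=W[m];print('cup',len(Q),(lambda q:(q@np.c_[d,e]))(Q[:,:2]).min(0),(Q[:,:2]@np.c_[d,e]).max(0),np.median(Q[:,2]))
    im=cv2.resize(c['pixels'][r[0]:r[1],r[2]:r[3],::-1],None,fx=5,fy=5,interpolation=2);cv2.imwrite(f'pics/{n}_crop.png',im) 
    print(im.shape)
E
python3 -c "
import cv2,numpy as np
a=cv2.imread('pics/scene_crop.png');b=cv2.imread('pics/side_crop.png')
a=cv2.resize(a,(400,int(a.shape[0]*400/a.shape[1])));b=cv2.resize(b,(400,int(b.shape[0]*400/b.shape[1])))
h=min(a.shape[0],b.shape[0]);cv2.imwrite('pics/crops.png',cv2.convertScaleAbs(np.hstack([a[:h],b[:h]]),alpha=1.8))"
```

```text
scene yaw -22.218421787492463 tail t 0.4211920350904345 head t 0.5621434121765433 lat 0.06415866497996789 w 0.03106195466393004 res 0.0005414267339716572
grip est from tail [ 0.46602093 -0.12104984]  from head(noseend .023?) [ 0.46319867 -0.11989703] 0.1422928391640439
blackrect ((296.4000244140625, 216.70001220703125), (47.85185241699219, 46.510215759277344), 26.56505012512207)
cup 494 [0.50053527 0.01562326] [0.58035837 0.11097587] 0.048218307932412996
(575, 425, 3)
side yaw -22.219823959275644 tail t 0.4217377535922228 head t 0.5620910721328689 lat 0.06427739101447089 w 0.03125793765764715 res 0.00032484852141933173
grip est from tail [ 0.46656806 -0.1211577 ]  from head(noseend .023?) [ 0.46319218 -0.11977867] 0.14310895322313322
blackrect ((263.4615173339844, 223.69229125976562), (100.40074157714844, 51.587120056152344), 56.3099365234375)
cup 765 [0.50038906 0.0172053 ] [0.58028293 0.11243534] 0.04960590678039489
(575, 475, 3)
```

View pics/crops.png

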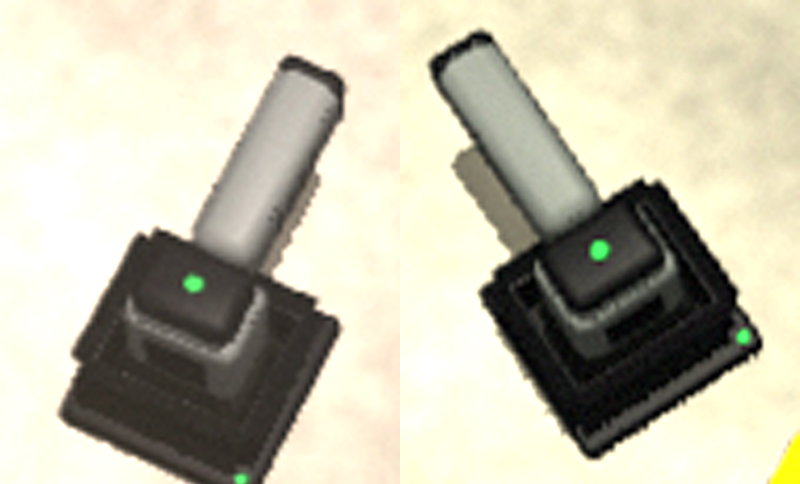

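The crop shows the scanner seated squarely, with its handle running to the upper left in the side view. The holder's green dot marks the +x side. Next I'll work out the pre-grasp move.

```bash
cat > mv.py <<'E'
import numpy as np
from scipy.spatial.transform import Rotation as R
from plant import manip
def delta(Rt,p):
    s=manip.state();R0=R.from_quat(s['tcp_rot']);p0=s['tool_pos']
    rv=(R0.inv()*R.from_matrix(Rt)).as_rotvec();t=R0.inv().apply(np.array(p)-p0)
    print('turn',rv.round(4).tolist(),'deg',np.degrees(np.linalg.norm(rv)).round(1),'shift',t.round(4).tolist())
def frame(scx,scz,lean,sgn=-1):
    "tool rotation for scanner axes; lean deg: fingers tip toward handle end (scanner -x); tool x = sgn*scanner x"
    scx=np.array(scx)/np.linalg.norm(scx);scz=np.array(scz)/np.linalg.norm(scz);a=np.radians(lean)
    z=-np.cos(a)*scz-np.sin(a)*scx
    y=np.cross(scz,scx)*(-sgn);return np.c_[np.cross(y,z),y,z]
A=np.radians(-22.22);D=np.array([np.cos(A),np.sin(A),0]);E=np.array([-D[1],D[0],0]);Z=np.array([0,0,1.])
G=D*.4755+E*.0642+Z*.084
LC=np.array([.710,-.2251,.136]);B=np.radians(5.03);c4,s4=np.cos(np.radians(40)),np.sin(np.radians(40))
H=np.array([np.cos(B),np.sin(B),0]);LX=H*c4+Z*s4;LZ=-H*s4+Z*c4
E
python3 - <<'E'
from mv import *
from h import cloud
Rt=frame(D,Z,10);delta(Rt,G+.0187*Rt[:,2]+[0,0,.15])
W=cloud(dict(np.load('scene.npz')));print(W[190,155],W[222,178],Rt)
E
```

```text
turn [0.2097, 0.0784, -2.4063] deg 138.5 shift [0.3954, -0.3833, 0.0229]
[ 0.53857059 -0.4152685   0.14973975] [ 0.55263656 -0.4025985   0.01201428] [[-0.91167459  0.37816395 -0.16075283]
 [ 0.37241879  0.92573864  0.06566748]
 [ 0.17364818 -0.         -0.98480775]]
```

move_arm([
  [0.21,0.078,-2.406,0.395,-0.383,0.023,1],
  [0.21,0.078,-2.406,0.395,-0.383,0.023,1],
  [0.21,0.078,-2.406,0.395,-0.383,0.023,1],
  [0.21,0.078,-2.406,0.395,-0.383,0.023,1],
  [0.21,0.078,-2.406,0.395,-0.383,0.023,1],
  [0.21,0.078,-2.406,0.395,-0.383,0.023,1],
  [0.21,0.078,-2.406,0.395,-0.383,0.023,1],
  [0.21,0.078,-2.406,0.395,-0.383,0.023,1],
  [0.21,0.078,-2.406,0.395,-0.383,0.023,1],
  [0.21,0.078,-2.406,0.395,-0.383,0.023,1],
  [0.21,0.078,-2.406,0.395,-0.383,0.023,1],
  [0.21,0.078,-2.406,0.395,-0.383,0.023,1],
  [0.21,0.078,-2.406,0.395,-0.383,0.023,1],
  [0.21,0.078,-2.406,0.395,-0.383,0.023,1],
  [0.21,0.078,-2.406,0.395,-0.383,0.023,1],
  [0.21,0.078,-2.406,0.395,-0.383,0.023,1],
  [0.21,0.078,-2.406,0.395,-0.383,0.023,1],
])

```text
time_s: 2.22
tool_pos: [0.4613, -0.1201, 0.2158]
tcp_rot: [0.193, 0.977, 0.016, -0.085]
force: [0.0, 0.1, 0.1]
finger_gap: 1.002
```

Run:
```python
from mv import *
import cv2
s=manip.state();print(s['time_s'],s['joint_pos'].round(3),s['tool_pos'].round(4),s['force'].round(1))
Rt=frame(D,Z,10);delta(Rt,G+.0187*Rt[:,2])
c=manip.capture('wrist');cv2.imwrite('pics/wrist1.png',c['pixels'][:,:,::-1]);np.savez('wrist1.npz',**c);print(c['pose'].round(3),c['intrinsics'])
```

```text
2.225 [ 0.735  0.467 -0.71   1.844  0.271  1.118  1.095] [ 0.4613 -0.1201  0.2158] [0.  0.1 0.1]
turn [-0.0015, 0.0011, -0.0016] deg 0.1 shift [-0.0257, 0.0012, 0.148]
[[ 0.379  0.92   0.098  0.419]
 [ 0.925 -0.376 -0.042 -0.102]
 [-0.002  0.107 -0.994  0.371]
 [ 0.     0.     0.     1.   ]] [[378.30568141   0.         317.57059943]
 [  0.         378.30568141 236.69525127]
 [  0.           0.           1.        ]]
```

View pics/wrist1.png

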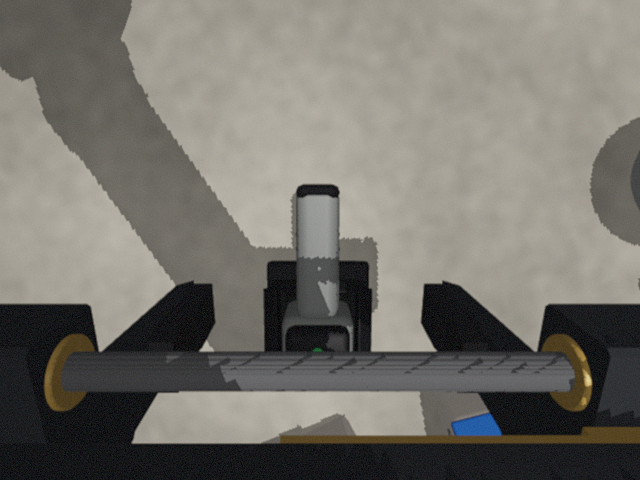

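The wrist view shows the handle at column 318, centred between the fingertips (213 and 423). I'll descend and grip.

move_arm([
  [0,0,0,-0.0095,0.001,0.055,1],
  [0,0,0,-0.0175,0.001,0.1,1],
  [0,0,0,-0.0235,0.001,0.135,1],
  [0,0,0,-0.026,0.001,0.148,1],
  [0,0,0,-0.026,0.001,0.148,1],
  [0,0,0,-0.026,0.001,0.148,-0.2],
  [0,0,0,-0.026,0.001,0.148,-1],
  [0,0,0,-0.026,0.001,0.148,-1],
  [0,0,0,-0.026,0.001,0.148,-1],
  [0,0,0,-0.026,0.001,0.148,-1],
  [0,0,0,-0.026,0.001,0.148,-1],
  [0,0,0,-0.026,0.001,0.148,-1],
], newtons=45)

```text
time_s: 3.78
tool_pos: [0.4616, -0.1194, 0.0654]
tcp_rot: [0.192, 0.978, 0.016, -0.085]
force: [-0.9, -0.9, -0.0]
finger_gap: 0.361
```

Run:
```python
from mv import *
import cv2
s=manip.state();print(s['time_s'],s['joint_pos'].round(3),s['tool_pos'].round(4),s['force'].round(1),s['finger_gap']*88)
Rt=frame(D,Z,10);delta(Rt,G+.0187*Rt[:,2]);delta(Rt,G+.0187*Rt[:,2]+[0,0,.16])
# reference grasp
np.savez('grasp.npz',q=s['tcp_rot'],p=s['tool_pos'])
```

```text
3.775 [ 0.639  0.692 -0.598  1.93   0.442  0.84   0.972] [ 0.4616 -0.1194  0.0654] [-0.9 -0.9 -0. ] 31.729676162506067
turn [-0.0015, 0.0008, -0.0006] deg 0.1 shift [0.0003, 0.0002, -0.0001]
turn [-0.0015, 0.0008, -0.0006] deg 0.1 shift [0.0279, -0.0001, -0.1577]
```

move_arm([
  [0,0,0,0.0035,0,-0.02,-1],
  [0,0,0,0.0105,0,-0.06,-1],
  [0,0,0,0.0195,0,-0.11,-1],
  [0,0,0,0.028,0,-0.158,-1],
  [0,0,0,0.028,0,-0.158,-1],
  [0,0,0,0.028,0,-0.158,-1],
])

```text
time_s: 4.53
tool_pos: [0.4608, -0.1191, 0.2256]
tcp_rot: [0.192, 0.977, 0.016, -0.086]
force: [0.0, 0.0, -3.4]
finger_gap: 0.361
```

Run:
```python
from mv import *
import cv2
s=manip.state();print(s['time_s'],s['joint_pos'].round(3),s['tool_pos'].round(4),s['force'].round(1),s['finger_gap']*88)
np.savez('lift.npz',q=s['tcp_rot'],p=s['tool_pos'])
Rt=frame(LX,LZ,10);
for st in(.08,.13):
  g=LC+LZ*(st+.072)-LX*.067;print('scan',st,g);delta(Rt,g+.0187*Rt[:,2]);print(Rt[:,2])
cs=[]
for n in('scene','side'):
    c=manip.capture(n);np.savez(n+'2.npz',**c);cs.append(c['pixels'][:,:,::-1][100:400,150:550])
cv2.imwrite('pics/lift.png',np.hstack(cs))
```

```text
4.525 [ 0.744  0.455 -0.722  1.836  0.264  1.139  1.099] [ 0.4608 -0.1191  0.2256] [ 0.   0.  -3.4] 31.751739892269093
scan 0.08 [ 0.56154523 -0.23816644  0.20937199]
turn [-0.0864, -0.685, -0.4779] deg 48.1 shift [-0.1501, -0.0677, 0.0066]
[ 0.49807446  0.04383867 -0.8660254 ]
scan 0.13 [ 0.52952962 -0.24098433  0.24767421]
turn [-0.0864, -0.685, -0.4779] deg 48.1 shift [-0.1153, -0.0825, -0.0261]
[ 0.49807446  0.04383867 -0.8660254 ]
```

View pics/lift.png

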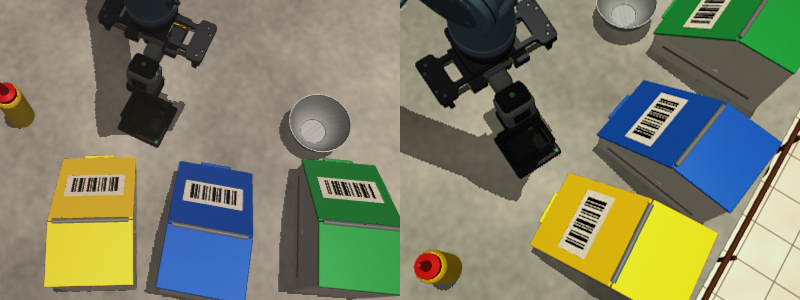

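The scanner is lifted clear, at about (145,80) in the left half. I'll move to the stand-off pose, 10 cm from the label.

move_arm([
  [-0.009,-0.069,-0.048,-0.014,-0.007,-0.02,-1],
  [-0.022,-0.171,-0.119,-0.034,-0.018,-0.03,-1],
  [-0.035,-0.274,-0.191,-0.054,-0.029,-0.03,-1],
  [-0.048,-0.377,-0.263,-0.075,-0.04,-0.025,-1],
  [-0.06,-0.48,-0.335,-0.095,-0.051,-0.018,-1],
  [-0.073,-0.582,-0.406,-0.116,-0.062,-0.01,-1],
  [-0.086,-0.685,-0.478,-0.136,-0.074,-0.0065,-1],
  [-0.086,-0.685,-0.478,-0.136,-0.074,-0.0065,-1],
  [-0.086,-0.685,-0.478,-0.136,-0.074,-0.0065,-1],
  [-0.086,-0.685,-0.478,-0.136,-0.074,-0.0065,-1],
  [-0.086,-0.685,-0.478,-0.136,-0.074,-0.0065,-1],
])

```text
time_s: 6.0
tool_pos: [0.5591, -0.2377, 0.2095]
tcp_rot: [-0.043, 0.965, 0.011, 0.259]
force: [-1.4, -0.3, -2.5]
finger_gap: 0.359
```

Run:
```python
from mv import *
import cv2
s=manip.state();print(s['time_s'],s['joint_pos'].round(3),s['tool_pos'].round(4),s['force'].round(1),s['finger_gap']*88)
Rt=frame(LX,LZ,10)
for st in(.1,.08):
  g=LC+LZ*(st+.072)-LX*.067;delta(Rt,g+.0187*Rt[:,2])
cs=[]
for n in('scene','side'):
    c=manip.capture(n);np.savez(n+'3.npz',**c);im=c['pixels'][:,:,::-1]
    im=im[150:350,190:390] if n=='scene' else im[180:380,220:420]
    cs.append(cv2.resize(im,(400,400),interpolation=2))
cv2.imwrite('pics/scan.png',np.hstack(cs))
```

```text
6.0 [ 1.19   0.49  -0.89   2.029  0.351  0.337  1.807] [ 0.5591 -0.2377  0.2095] [-1.4 -0.3 -2.5] 31.614463962179663
turn [-0.0, 0.0009, 0.0018] deg 0.1 shift [0.0015, -0.0007, 0.0003]
turn [-0.0, 0.0009, 0.0018] deg 0.1 shift [-0.002, -0.0007, 0.02]
```

View pics/scan.png

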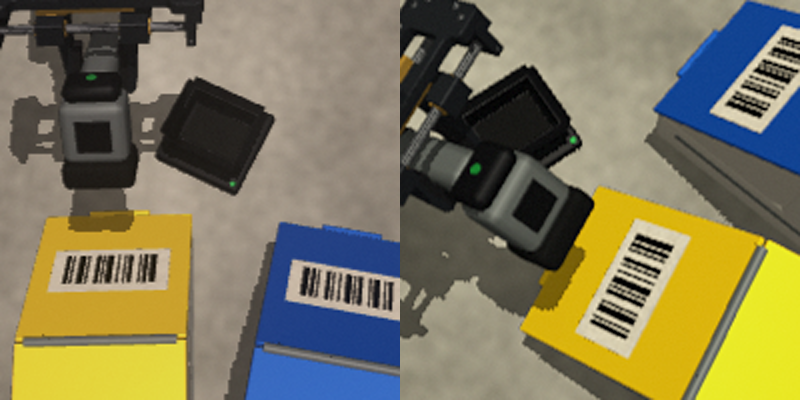

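The scanner is at the stand-off pose, pointing at the yellow label, and the holder is empty at about (215,135) in the left half. Next I'll check the scanner's pose in the hand from depth and measure the empty cup.

```bash
cat > chk.py <<'E'
from mv import *
from h import cloud
def inhand(c,q,p,verbose=1):
    # expected scanner frame from tool pose (lean 10, grasp at (-67,0,72))
    Rt=R.from_quat(q).as_matrix();a=np.radians(10)
    z=-np.cos(a)*Rt[:,2]+np.sin(a)*-Rt[:,0]; 
    y=Rt[:,1]; x=np.cross(y,z)
    g=p-.0187*Rt[:,2];o=g+.067*x-.072*z
    W=cloud(c).reshape(-1,3);Q=(W-o)@np.c_[x,y,z]*1000
    return o,np.c_[x,y,z],Q
E
python3 - <<'E'
from chk import *
s=manip.state()
for n in('scene','side'):
    c=dict(np.load(n+'3.npz'));o,M,Q=inhand(c,s['tcp_rot'],s['tool_pos'])
    if n=='scene':print(o,'x',M[:,0]-LX,'z',M[:,2]-LZ)
    k=(abs(Q[:,1])<45)&(Q[:,0]>-10)&(Q[:,0]<45)&(Q[:,2]>-15)&(Q[:,2]<115);P=Q[k]
    print(n,k.sum(),'min/max',np.percentile(P,1,0).round(1),np.percentile(P,99,0).round(1))
    f=P[(P[:,0]>18)&(P[:,2]>3)&(P[:,2]<45)]
    print(' nose x',np.median(f[:,0]),'y',np.percentile(f[:,1],[1,99]),'z',f[:,2].min(), P[(P[:,0]>10)][:,2].min())
    A=np.c_[f[:,1:],np.ones(len(f))];print(' slopes dx/dy dx/dz deg',np.degrees(np.linalg.lstsq(A,f[:,0],rcond=None)[0][:2]))
    t=P[(P[:,2]>85)&(abs(P[:,1])<30)];print(' top z',np.median(t[:,2]),len(t))
    # cup: lip points
    W=cloud(c);u=(W[...,:2]@np.c_[D[:2],E[:2]])
    z=W[...,2];reg=(abs(u[...,0]-.541)<.06)&(abs(u[...,1]-.064)<.06)
    inn=reg&(z>.006)&(z<.025);lip=reg&(z>.04)&(z<.07)
    print(' z hist',np.histogram(z[reg],np.arange(-.005,.075,.005))[0])
    q=(u[lip]).astype(np.float32)*1000;print(' lip',len(q),cv2.minAreaRect(q) if (cv2:=__import__('cv2')) else 0,np.percentile(q,[1,99],axis=0), np.median(z[lip]))
E
```

```text
[ 0.6368049  -0.23125478  0.18081168] x [ 0.17260253  0.01638187 -0.30001754] z [0.29882293 0.02674247 0.17337453]
scene 1681 min/max [ -5.4 -27.6  34.6] [ 38.2  31.2 114.1]
 nose x 36.283398519191884 y [-29.29943519  31.22063385] z 32.72794667893911 28.62861251717966
 slopes dx/dy dx/dz deg [-1.99930767 -8.78752765]
 top z 99.96216729744435 643
 z hist [445 174 466 696  71  59  43  33  48 231 422  66   0   0   0]
 lip 719 ((540.1763916015625, 63.36116027832031), (80.42963409423828, 95.83929443359375), 0.43782564997673035) [[501.44809509  16.42861919]
 [579.7556189  110.57606476]] 0.04646985110285584
side 2066 min/max [ -5.8 -29.8  36.8] [ 38.9  28.7 113.9]
 nose x 38.03426354564756 y [-30.15650396  29.90435949] z 34.22507918851496 30.52844319235284
 slopes dx/dy dx/dz deg [ 2.94861225 -4.71253767]
 top z 100.78449607590838 844
 z hist [114 224  43 801 152  52  36  37  41  83 363 173   2   0   0]
 lip 621 ((540.4581909179688, 69.46450805664062), (80.2213134765625, 85.52816772460938), 0.43183428049087524) [[501.60664063  27.96539803]
 [579.48547363 111.53171387]] 0.0484211481249317
```

```bash
sed -i 's/np.sin(a)\*-Rt/np.sin(a)*Rt/' chk.py
python3 - <<'E'
from chk import *
s=manip.state()
for n in('scene','side'):
    c=dict(np.load(n+'3.npz'));o,M,Q=inhand(c,s['tcp_rot'],s['tool_pos'])
    if n=='scene':print(o,'x',M[:,0]-LX,'z',M[:,2]-LZ)
    k=(abs(Q[:,1])<45)&(Q[:,0]>-10)&(Q[:,0]<45)&(Q[:,2]>-15)&(Q[:,2]<115);P=Q[k]
    print(n,k.sum(),'min/max',np.percentile(P,1,0).round(1),np.percentile(P,99,0).round(1))
    f=P[(P[:,0]>15)&(P[:,2]>3)&(P[:,2]<90)&(abs(P[:,1])<26)]
    for a in range(0,95,10):
        b=P[(P[:,2]>=a)&(P[:,2]<a+10)&(P[:,0]>12)]
        if len(b)>10:print(a,len(b),'x',np.median(b[:,0]).round(1),'y',np.percentile(b[:,1],[2,98]).round(1))
    print(' zmin',np.percentile(P[P[:,0]>12][:,2],[0,.5,2]))
    f=P[(P[:,0]>15)&(P[:,2]>3)&(P[:,2]<26)&(abs(P[:,1])<26)]
    A=np.c_[f[:,1:],np.ones(len(f))];print(' slopes',np.degrees(np.linalg.lstsq(A,f[:,0],rcond=None)[0][:2]))
    t=P[(P[:,2]>90)&(abs(P[:,1])<18)];print(' top z',np.median(t[:,2]),len(t))
E
```

```text
[ 0.64675794 -0.23034223  0.21347374] x [-0.00062311  0.00121431  0.00061111] z [-6.09932513e-04 -4.61189554e-05 -5.13632564e-04]
scene 1939 min/max [ -8.4 -27.6   1.9] [21.9 30.4 95.3]
0 147 x 19.0 y [-28.3  29.8]
10 211 x 19.2 y [-28.4  30.4]
20 159 x 16.0 y [-24.8  27.6]
30 151 x 17.4 y [-25.4  26.7]
40 174 x 18.2 y [-25.2  26.1]
50 173 x 18.1 y [-24.7  26.3]
60 179 x 17.9 y [-24.8  26.9]
70 173 x 16.1 y [-24.4  26.1]
80 120 x 14.0 y [-20.2  20.7]
90 48 x 13.6 y [-17.8  19.4]
 zmin [-0.21229901  0.74700023  2.73761018]
 slopes [ 0.71210213 -7.45625394]
 top z 93.97128731080981 199
side 2624 min/max [ -8.7 -29.3   3.6] [22.6 28.3 96.8]
0 132 x 20.9 y [-28.6  29.2]
10 247 x 21.2 y [-29.6  29.3]
20 246 x 18.0 y [-27.5  27.9]
30 177 x 19.4 y [-26.   25.6]
40 210 x 20.1 y [-26.1  26. ]
50 219 x 20.0 y [-25.8  26.2]
60 232 x 19.9 y [-26.6  26.1]
70 328 x 17.5 y [-25.3  25.2]
80 138 x 16.1 y [-21.   21.3]
90 145 x 14.9 y [-20.3  21.4]
 zmin [0.65002811 2.44158176 4.81122282]
 slopes [  0.82062035 -10.66974793]
 top z 95.36307449622869 407
```

The pose matches to within about 2 mm (x offset about -2 mm, and the tilt is good). I'll advance to 8 cm with that correction and hold.

move_arm([
  [0,0.001,0.002,-0.002,-0.0005,0.01,-1],
  [0,0.001,0.002,-0.004,-0.001,0.0195,-1],
  [0,0.001,0.002,-0.004,-0.001,0.0195,-1],
  [0,0.001,0.002,-0.004,-0.001,0.0195,-1],
  [0,0.001,0.002,-0.004,-0.001,0.0195,-1],
  [0,0.001,0.002,-0.004,-0.001,0.0195,-1],
  [0,0.001,0.002,-0.004,-0.001,0.0195,-1],
  [0,0.001,0.002,-0.004,-0.001,0.0195,-1],
  [0,0.001,0.002,-0.004,-0.001,0.0195,-1],
  [0,0.001,0.002,-0.004,-0.001,0.0195,-1],
])

```text
time_s: 7.35
tool_pos: [0.5718, -0.2385, 0.194]
tcp_rot: [-0.042, 0.965, 0.012, 0.258]
force: [-0.5, 0.2, -2.6]
finger_gap: 0.355
```

Run:
```python
from chk import *
import cv2
s=manip.state();print(s['time_s'],s['tool_pos'].round(4),s['finger_gap']*88)
_,M,_=inhand(dict(np.load('side3.npz')),s['tcp_rot'],s['tool_pos'])
Rt=R.from_quat(s['tcp_rot']).as_matrix();o=s['tool_pos']-.0187*Rt[:,2]+.065*M[:,0]-.072*M[:,2]
print('spot-label mm (label axes)',((o-.08*M[:,2]-LC)@np.c_[LX,np.cross(LZ,LX),LZ]*1000).round(1),'angle',np.degrees(np.arccos(M[:,2]@LZ)))
for n in('scene','side'):
    c=manip.capture(n);np.savez(n+'4.npz',**c)
    _,M,Q=inhand(c,s['tcp_rot'],s['tool_pos']);Q[:,0]+=2
    W=cloud(c).reshape(-1,3);
    k=(abs(Q[:,1])<45)&(Q[:,0]>10)&(Q[:,0]<45)&(Q[:,2]>-15)&(Q[:,2]<65)
    for a in (0,10,40,50):
        b=Q[k&(Q[:,2]>=a)&(Q[:,2]<a+10)];print(n,a,len(b),np.percentile(b[:,0],[50,90]).round(1),np.percentile(b[:,1],[2,98]).round(1))
```

```text
7.35 [ 0.5718 -0.2385  0.194 ] 31.258857018422773
spot-label mm (label axes) [-0.8 -1.4  0.1] angle 0.025218673889570723
scene 0 142 [20.9 22.7] [-28.3  30. ]
scene 10 194 [21.  22.9] [-28.2  30.2]
scene 40 168 [19.6 21.8] [-26.2  27.2]
scene 50 170 [20.1 22. ] [-25.7  26.9]
side 0 133 [22.6 23.9] [-29.4  28.1]
side 10 231 [23.  24.3] [-30.2  29.4]
side 40 201 [21.8 23.3] [-26.7  25.8]
side 50 205 [21.9 23.2] [-27.   25.7]
```

The spot is within 1.5 mm of the label centre. I'll trim that and hold for another 1.5 s.

move_arm([
  [0,0,0,-0.001,0.001,0,-1],
  [0,0,0,-0.001,0.001,0,-1],
  [0,0,0,-0.001,0.001,0,-1],
  [0,0,0,-0.001,0.001,0,-1],
  [0,0,0,-0.001,0.001,0,-1],
  [0,0,0,-0.001,0.001,0,-1],
  [0,0,0,-0.001,0.001,0,-1],
  [0,0,0,-0.001,0.001,0,-1],
  [0,0,0,-0.001,0.001,0,-1],
  [0,0,0,-0.001,0.001,0,-1],
  [0,0,0,-0.001,0.001,0,-1],
  [0,0,0,-0.001,0.001,0,-1],
  [0,0,0,-0.001,0.001,0,-1],
])

```text
time_s: 9.07
tool_pos: [0.5726, -0.2374, 0.1946]
tcp_rot: [-0.042, 0.965, 0.012, 0.259]
force: [-0.8, -0.2, -2.4]
finger_gap: 0.36
```

Run:
```python
from chk import *
s=manip.state();l=np.load('lift.npz');print(s['time_s'])
delta(R.from_quat(l['q']).as_matrix(),l['p'])
# waypoint: back off 5cm along normal
Rt=R.from_quat(s['tcp_rot']).as_matrix();delta(Rt,s['tool_pos']+.03*LZ)
```

```text
9.075
turn [0.0868, 0.6848, 0.4762] deg 48.0 shift [0.0722, 0.1275, -0.0774]
turn [-0.0, 0.0, -0.0] deg 0.0 shift [0.0052, -0.0, -0.0295]
```

move_arm([
  [0,0,0,0.005,0,-0.03,-1],
  [0.012,0.098,0.068,0.015,0.018,-0.045,-1],
  [0.025,0.196,0.136,0.025,0.036,-0.06,-1],
  [0.037,0.294,0.204,0.035,0.055,-0.072,-1],
  [0.05,0.391,0.272,0.044,0.073,-0.078,-1],
  [0.062,0.489,0.34,0.053,0.091,-0.08,-1],
  [0.075,0.587,0.408,0.063,0.109,-0.08,-1],
  [0.087,0.685,0.476,0.072,0.1275,-0.0775,-1],
  [0.087,0.685,0.476,0.072,0.1275,-0.0775,-1],
  [0.087,0.685,0.476,0.072,0.1275,-0.0775,-1],
  [0.087,0.685,0.476,0.072,0.1275,-0.0775,-1],
])

```text
time_s: 10.45
tool_pos: [0.4608, -0.1201, 0.2261]
tcp_rot: [0.192, 0.978, 0.015, -0.085]
force: [-0.5, 0.0, -1.8]
finger_gap: 0.358
```

Run:
```python
from chk import *
s=manip.state();l=np.load('lift.npz');g=np.load('grasp.npz');print(s['time_s'],s['tool_pos'],s['joint_pos'].round(3))
Rt=R.from_quat(g['q']).as_matrix()
for dz in(.07,.015,0):delta(Rt,g['p']+[0,0,dz])
for n in('scene','side'):
    c=manip.capture(n);_,M,Q=inhand(c,s['tcp_rot'],s['tool_pos']);Q[:,0]+=2
    if n=='scene':print('z axis',M[:,2],'yaw',np.degrees(np.arctan2(M[1,0],M[0,0])))
    for a in range(0,95,10):
        b=Q[(Q[:,2]>=a)&(Q[:,2]<a+10)&(abs(Q[:,1])<45)&(Q[:,0]>5)&(Q[:,0]<45)]
        if len(b)>15:print(n,a,len(b),np.percentile(b[:,0],[50,90]).round(1),np.percentile(b[:,1],[2,98]).round(1))
    t=Q[(Q[:,2]>88)&(Q[:,2]<105)&(abs(Q[:,1])<18)&(abs(Q[:,0])<12)];print('top',np.median(t[:,2]),np.degrees(np.linalg.lstsq(np.c_[t[:,:2],np.ones(len(t))],t[:,2],rcond=None)[0][:2]))
```

```text
10.45 [ 0.46084498 -0.12006915  0.22609859] [ 0.745  0.454 -0.722  1.836  0.264  1.138  1.1  ]
turn [-0.0007, 0.001, -0.0006] deg 0.1 shift [-0.016, 0.0011, 0.0892]
turn [-0.0007, 0.001, -0.0006] deg 0.1 shift [-0.0255, 0.0012, 0.1434]
turn [-0.0007, 0.001, -0.0006] deg 0.1 shift [-0.0281, 0.0013, 0.1582]
z axis [-7.48100649e-04  2.97622544e-03  9.99995291e-01] yaw -22.26743573982238
scene 0 37 [21.7 22.5] [-25.5  30.6]
scene 10 111 [21.1 22.6] [-29.3  30.6]
scene 20 77 [18.6 20.8] [-26.   29.2]
scene 30 54 [20.2 21.4] [-24.1  27.8]
scene 40 65 [20.7 21.8] [-23.8  27.9]
scene 50 67 [20.9 21.9] [-24.5  27.4]
scene 60 83 [20.3 21.6] [-22.9  27.9]
scene 70 159 [17.1 20.3] [-24.9  26.3]
scene 80 52 [16.5 17.8] [-20.5  23.3]
scene 90 177 [11.3 15.7] [-21.2  21. ]
top 94.24900733388638 [-0.34769821 -0.41666825]
side 0 26 [22.1 22.5] [-27.2  26.9]
side 10 107 [21.8 22.7] [-30.2  30.8]
side 20 134 [19.  21.2] [-28.9  29.7]
side 30 47 [20.2 21.1] [-27.1  25.5]
side 40 76 [21.1 21.9] [-26.9  23.1]
side 50 79 [21.1 22.1] [-27.1  24.9]
side 60 93 [20.8 21.9] [-27.1  25.5]
side 70 223 [18.1 20.5] [-26.4  26.8]
side 80 54 [16.7 18.1] [-23.2  23.8]
side 90 292 [12.  16.7] [-21.6  22.1]
top 96.36982941376885 [-0.48689459  0.67652455]
```

The scanner is upright and hasn't slipped. I'll lower it back along the path it came up.

move_arm([
  [0,0.001,0,-0.007,0.001,0.04,-1],
  [0,0.001,0,-0.014,0.001,0.08,-1],
  [0,0.001,0,-0.017,0.001,0.098,-1],
  [0,0.001,0,-0.0175,0.001,0.1,-1],
  [0,0.001,0,-0.0195,0.001,0.11,-1],
  [0,0.001,0,-0.021,0.001,0.12,-1],
  [0,0.001,0,-0.023,0.001,0.13,-1],
  [0,0.001,0,-0.025,0.001,0.14,-1],
  [0,0.001,0,-0.0265,0.001,0.149,-1],
  [0,0.001,0,-0.0275,0.001,0.154,-1],
  [0,0.001,0,-0.0275,0.001,0.1555,-1],
  [0,0.001,0,-0.0275,0.001,0.1555,-1],
])

```text
time_s: 12.05
tool_pos: [0.4613, -0.1185, 0.0679]
tcp_rot: [0.192, 0.977, 0.016, -0.086]
force: [-0.5, -0.5, -2.6]
finger_gap: 0.362
```

Run:
```python
from chk import *
s=manip.state();g=np.load('grasp.npz');print(s['time_s'],s['tool_pos'],s['force'])
delta(R.from_quat(g['q']).as_matrix(),g['p'])
```

```text
12.05 [ 0.46130233 -0.11854793  0.06793525] [-0.4789874  -0.47140771 -2.57644466]
turn [-0.0006, -0.0017, 0.0] deg 0.1 shift [-0.0011, -0.0007, 0.0023]
```

No contact yet and 2.5 mm to go. I'll press it home gently.

move_arm([
  [0,0,0,-0.0005,-0.0005,0.0015,-1],
  [0,0,0,-0.001,-0.001,0.003,-1],
  [0,0,0,-0.001,-0.001,0.0035,-1],
  [0,0,0,-0.001,-0.001,0.0035,-1],
])

```text
time_s: 12.55
tool_pos: [0.4611, -0.1194, 0.0652]
tcp_rot: [0.192, 0.977, 0.016, -0.086]
force: [-3.4, 1.3, 9.0]
finger_gap: 0.358
```

Run:
```python
from chk import *
s=manip.state();g=np.load('grasp.npz');print(s['time_s'],s['tool_pos'],s['force'])
delta(R.from_quat(g['q']).as_matrix(),g['p'])
```

```text
12.55 [ 0.46112848 -0.11940851  0.0651821 ] [-3.38141861  1.2610085   8.97374124]
turn [-0.0012, -0.002, 0.0002] deg 0.1 shift [-0.0004, 0.0002, -0.0003]
```

The contact force of about 9 N at the original height shows it is seated. I'll release and retreat upward along world z.

move_arm([
  [0,0,0,0,0,-0.001,-0.4],
  [0,0,0,0,0,-0.001,0.2],
  [0,0,0,0,0,-0.001,0.8],
  [0,0,0,0,0,-0.001,1],
  [0,0,0,0,0,-0.001,1],
  [0,0,0,0,0,-0.001,1],
  [0,0,0,0.007,0,-0.04,1],
  [0,0,0,0.0155,0,-0.09,1],
  [0,0,0,0.026,0,-0.15,1],
  [0,0,0,0.09,0,-0.19,1],
  [0,0,0,0.15,0,-0.2,1],
  [0,0,0,0.15,0,-0.2,1],
  [0,0,0,0.15,0,-0.2,1],
])

```text
time_s: 14.18
tool_pos: [0.3572, -0.077, 0.2876]
tcp_rot: [0.192, 0.977, 0.015, -0.086]
force: [0.7, -0.5, 0.2]
finger_gap: 1.001
```

Run:
```python
from chk import *
import cv2
s=manip.state();print(s['time_s'],s['tool_pos'],s['force'])
cs=[]
for n in('scene','side'):
    c=manip.capture(n);im=c['pixels'][:,:,::-1];cs.append(cv2.resize(im,(400,300)))
    W0=cloud(dict(np.load(n+'.npz')));W=cloud(c)
    u=W[...,:2]@np.c_[D[:2],E[:2]];z=W[...,2]
    k=(abs(u[...,0]-.541)<.014)&(abs(u[...,1]-.064)<.018)&(z>.08)
    k0=(abs((W0[...,:2]@np.c_[D[:2],E[:2]])[...,0]-.541)<.014)&(abs((W0[...,:2]@np.c_[D[:2],E[:2]])[...,1]-.064)<.018)&(W0[...,2]>.08)
    print(n,'head top z now/before',np.median(z[k]),np.median(W0[...,2][k0]),k.sum(),k0.sum())
    d=cv2.absdiff(c['pixels'],np.load(n+'.npz')['pixels']).max(-1);print('changed px in rows',[(a,int((d[a:a+60]>40).sum())) for a in range(0,480,60)])
cv2.imwrite('pics/end.png',np.hstack(cs))
```

```text
14.175 [ 0.35719972 -0.07704003  0.28755613] [ 0.65815799 -0.52903861  0.21665961]
scene head top z now/before 0.1064770095624854 0.10642531262194888 232 238
changed px in rows [(0, 6537), (60, 7685), (120, 3019), (180, 472), (240, 0), (300, 0), (360, 0), (420, 0)]
side head top z now/before 0.10849078494041264 0.10857118834237095 307 306
changed px in rows [(0, 5940), (60, 3428), (120, 2939), (180, 8700), (240, 2989), (300, 1417), (360, 305), (420, 0)]
```

View pics/end.png

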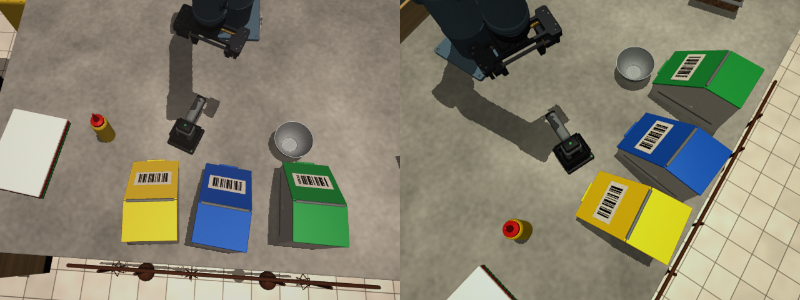

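The final view shows the scanner docked at (188,125) and everything else where it was. The head top is at its original height to within 0.1 mm, so I'll hand in.

```bash
python3 -c "
from plant import manip
manip.close_job()"
```

```text
the job is handed in; nothing more can be done
```

The scanner was taken out by its handle, held on the yellow bin's label, then put back nose down in its holder and released. The job was handed in at about 14 s of the 51 s allowed.

- **Scan:** The first hold at 8 cm lasted about 1 s. The reading spot was about 1.5 mm from the label centre and the aim was within 0.1° of square. I then trimmed it by about 1 mm and held for another 1.7 s. I did not recompute the spot after that trim. The scanner never pointed at the other labels.
- **Docking:** Contact came at the original grasp height, with about 9 N on the wrist. After release, the top of the head stood within 0.1 mm of its starting height in both cameras.
- **Surroundings:** The scene view showed no change over the bin lids. The bowl and bottle look unmoved in both final views, though I did not measure them. The gripper is open and clear of everything.
- **Disagreement between checks:** The two cameras differ by about 2 mm, which is their stated accuracy. My first estimate of the grip point along the handle was also about 2 mm off, and I corrected it before the scan.

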